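# Clamp a mould tin in the ratchet press

## Robot

A 6-joint arm with a two-finger parallel gripper is mounted at the origin on the work surface. World frame = base frame: x ahead of the robot, y to its left, z up, the work surface at z = 0. Lengths are in m, angles in degrees, forces in N, time in s.
With the tool pointing down it reaches from about 0.4 to 0.825 m from the base axis. Payload 7 kg.
Tool frame: the origin (TCP) lies midway between the tips of the shut fingers; the grasp point (between the pads) lies r.tcp_to_grasp behind it (r.tcp_to_grasp is the distance from the TCP to the grasp point, in m); x points along the fingers, y is the direction in which the jaws open and shut, and the axes are right-handed (so a half turn about x gives the same grasp; the last joint's range is limited). The gripper opens to 88 mm and grips with 3 to 60 N. Pads are 19 mm wide; open, the fingers measure 130 mm over their backs; the gripper's body (78 mm by 193 mm) begins 47 mm behind the grasp point.
Start: joints at [80.621, 20.546, 0.682, 0, -70.136, -16.507], TCP at [0.295, 0.607, 0.227] pointing down, gripper open.
Joint ranges: [-176.03, 176.03], [-82.01, 121.73], [-58.28, 71.71], [-173.87, 95.51], [-174.79, -0.11], [-173.66, 173.66]. Speed limits (degrees/s): [136.94, 136.94, 172.46, 180, 180, 180].

## Interface

Orientations are given as [roll, pitch, yaw] about the fixed x, y, z axes, in that order (R = Rz(yaw) Ry(pitch) Rx(roll)).
In Python, from plant import r gives the robot as it stands.
- The arm moves only by the tool carry_out, never from a script. Its argument "moves" is a list of rows, each a list of 7 numbers: the shift along the world's x, y, z in mm, then the turn, a rotation vector about the world's x, y, z in rad, then the opening in per cent of the stroke, from 0 (shut) to 100 (fully open). In form: [[x, y, z, wx, wy, wz, claw], ...]. A call has 1 to 5 rows; each row is the pose to reach, as a shift and turn from the pose commanded when the call began; what a row does not reach only later rows make up. A row lasts 1/10 s, in which the tool goes at most 50 mm and 8.59 degrees, less where a joint would pass 70% of its speed; a pose out of reach is approached as far as the arm can. A call with a gripper value outside its range is refused whole. The fingers move at their own pace and stop on an object; "squeeze" is the grip in N (left out, the last holds). Time passes only in rows, so rows that repeat a pose let the fingers close. It gives the time, the measured TCP pose, the force and the opening at its end, in the units of the state.
- r.get_state(): the state, without advancing time (a new reading comes with each control period).
- r.capture(name): name is "scene" or "top" or "wrist"; returns the picture (480x640x3 uint8, blue, green, red); there is no depth.
- r.camera_params(name): a dict with "K" (3x3 intrinsics, pixels), "rvec" (rotation vector, rad) and "tvec" (3), from world to camera coordinates, as OpenCV has them. Camera axes: x right, y down, z forward; pixel columns grow to the right and rows downward; lengths in m; the calibration is good to about 2 mm. The wrist camera is an equidistant fisheye: a pixel r from the principal point sees the ray r / f radians off the axis. A picture is of the moment at which its call begins: read the wrist's pose just before it. camera_params takes no time and is no camera call; for the wrist camera it gives the pose at the moment of the call.
- r.close_job(): hands the job in, once; it reports no verdict.
The state is a dict: "time_s": time; "joints": joint angles; "qd": joint speeds; "joint_torque": joint torques, N m; "tcp_pos": TCP position; "eef_rot": TCP orientation; "contact_force": force on the tool from outside, world axes, zero at the start; "moment": the same for the moment, N m; "gripper_width": finger opening in m.
Only numpy, scipy, OpenCV 4.12 (cv2) and the standard library are available. Lean on these libraries where they do the work, as an engineer would, in place of code of your own. Each camera call takes 0.05 s, during which the arm holds its last target. There are 200 camera calls.

## Task

The mould tin stands ready under the press in the kitchen, but the ratchet handle is still set to loosen. Flip the direction pawl on the handle to tighten, then swing the handle back and forth until the foot bears firmly on the tin and the power stroke takes a good half more force than it did running free; stop there without crushing the tin, and let go. Leave everything else on the counter where it is.

Things in the scene. Friction and masses are not known exactly. Their poses are not given: they have to be found in the camera images.
- press: Mould press: white C-frame on a fixed steel base plate 260 x 200 x 15 mm. Origin on the counter under the screw; x points from the screw to the column, and the ratchet handle sticks out the other way. On top, under the handle, a toothed ratchet wheel (16 teeth, 62 mm wide) turns the upright screw: clockwise from above lowers the foot by 30 mm per turn, anticlockwise raises it.
- axis (a point): Point on the upright screw axis, at the height of the handle's bar, 215 mm above the counter. The handle swings about this axis.
- knob (a point): Centre of the upright black knob at the outer end of the ratchet handle: a cylinder 26 mm in diameter, fixed to the bar, 60 mm high above the bar; this point is half-way up, 249 mm above the counter, 145 mm from the screw axis. The bar's top is 30 mm below this point.
- handle (a joint): Angle of the ratchet handle about the screw axis, rad, growing anticlockwise from above; stops at -0.7 and 0.7; at 0 the knob lies on the press's -x axis. Set to tighten, swinging clockwise (value falling) drives the screw, one tooth is 0.39 rad; swinging back only clicks, with 1 to 2 N at the knob, up to 7 N for moments.
- tab (a point): Centre of the upright tab on the direction pawl's lever, on top of the handle: dark steel, 12 mm along the lever, 9 mm wide, 28 mm high; this point is 240 mm above the counter. The flat lever under it has its top 14 mm below this point. The tab starts 14 mm to one side of the bar's centreline and goes to 14 mm on the other.
- pin (a point): Pin on which the pawl's lever turns, on the bar's centreline, 60 mm from the screw axis towards the knob. The tab is 40 mm from it, towards the screw axis. Looking from the knob to the screw axis: tab left = loosen (handle drives the screw anticlockwise), tab right = tighten (drives it clockwise).
- pawl (a joint): Angle of the pawl's lever on the handle, rad: 0 = loosen, tab left (the start); 0.72 = tighten, tab right. A spring snaps it to either side from the middle (0.36); it flips with 3 to 8 N sideways on the tab, and twitches by up to 0.33 as teeth click past. While it drives it is wedged and hard to flip; the handle may swing some way when it snaps over.
- foot: White pressing foot, 76 mm wide, 12 mm thick, origin under its centre; hung on a stiff spring (40 N/mm, 4.5 mm travel, then solid), at first 3 to 8.5 mm above the lid. On the lid its height does not tell the load, the knob does: paused in mid-stroke about 5 N running free, 7 N at 70 N on the tin, 8 to 9 N properly firm, 12 N crushing (250 N); about 2.5 N more while moving. It holds when let go.
- tin: Closed aluminium mould tin with a steel lid, 122 x 152 mm over the lid, 80 mm high to the top of its raised plate, 1.8 kg, standing loose on the press's base plate under the foot; origin at the centre of its underside.
- ramekin: Bystander: white ceramic ramekin, 72 mm wide, 45 mm high, beside the press; origin under its centre. Leave alone.
- jar: Bystander: small glass jar with a steel cap, 52 mm wide, 85 mm high, beside the press; origin under its centre. Leave alone.
- spatula: Bystander: wooden-handled spatula lying on the counter in front of the press; origin under its centre. Leave alone.
- bowl: Bystander: steel bowl, 120 mm wide, 60 mm high; origin under its centre. Leave alone.
- mug: Bystander: white mug, 80 mm wide, 90 mm high; origin under its centre. Leave alone.
- oil: Bystander: amber oil bottle, 68 mm wide, 220 mm high; origin under its centre. Leave alone.
- can: Bystander: food can, 74 mm wide, 110 mm high; origin under its centre. Leave alone.
Not all that is in view belongs to the job. What is shaped like the tin but orange or red is not meant.

How it is judged:
By the outcome, as a careful person would: the job done as asked, in the order asked, and still so for the second after the job is handed in, with the robot touching nothing.
It also fails if it takes over 72 s, if anything falls off the work surface, if the arm or the gripper's body presses on something with over 40 N, if the wrist force passes 120 N, or if a joint passes its speed limit or range.

## Working session

There is one attempt and no reset: what is moved stays moved. The work goes in short steps, Python scripts to look and compute and a tool call to move; the robot and the scene stay as the last step left them, time stands still between calls to the robot, and variables do not carry over. Pictures are saved under pics/ and viewed, about 8 in all and at most 12, crops included, and the job is handed in when it is done.

Besides the shell and the picture viewer there is one more tool, called after "Call:" as name(argument=value, ...), one argument or row to a line, values as JSON. carry_out: Moves the arm, as the interface text tells. Its arguments: {"type":"object","properties":{"moves":{"type":"array"},"squeeze":{"type":"number"}},"required":["moves"]}

```bash
ls; mkdir -p pics; python3 - <<'E'
from plant import r
import cv2
s=r.get_state(); print(s, r.tcp_to_grasp)
for n in("scene","top","wrist"):
    print(n,r.camera_params(n)); cv2.imwrite(f"pics/{n}0.png",r.capture(n))
E
```

```text
pics
{'time_s': 0.0, 'joints': array([ 8.06204035e+01,  2.05907976e+01,  6.32893209e-01, -2.00307778e-02,
       -7.01365462e+01, -1.65063571e+01]), 'qd': array([-0.0121265 ,  0.0796551 ,  0.06670639,  0.03778264, -0.01155385,
       -0.01961588]), 'joint_torque': array([-3.78531222e-04, -5.82727754e+01,  2.93042189e+01,  6.99670002e+00,
        6.75269999e-03, -1.68083188e-04]), 'tcp_pos': array([0.29450698, 0.60680495, 0.22562349]), 'eef_rot': array([  95.23290358,   89.90369001, -110.65987163]), 'contact_force': array([-0.07866132,  0.16024897,  1.06353112]), 'moment': array([ 0.05825292, -0.0002475 , -0.01097346]), 'gripper_width': 0.08743361913695162} 0.0188
scene {'K': array([[595.51979591,   0.        , 322.12796813],
       [  0.        , 595.51979591, 241.83265792],
       [  0.        ,   0.        ,   1.        ]]), 'rvec': array([ 2.02235002,  0.98559156, -0.53285589]), 'tvec': array([-0.27468339, -0.08745868,  1.88398856])}
top {'K': array([[581.13224598,   0.        , 318.87011818],
       [  0.        , 581.13224598, 242.72283059],
       [  0.        ,   0.        ,   1.        ]]), 'rvec': array([ 2.13481331, -2.18548952,  0.09877902]), 'tvec': array([0.01619204, 0.45494446, 1.74648196])}
wrist {'K': array([[371.64829954,   0.        , 320.88652266],
       [  0.        , 371.64829954, 238.07243425],
       [  0.        ,   0.        ,   1.        ]]), 'rvec': array([-1.5779823 ,  2.52218839,  0.34564857]), 'tvec': array([ 0.67465851, -0.03462123,  0.38946586])}
```

View pics/scene0.png

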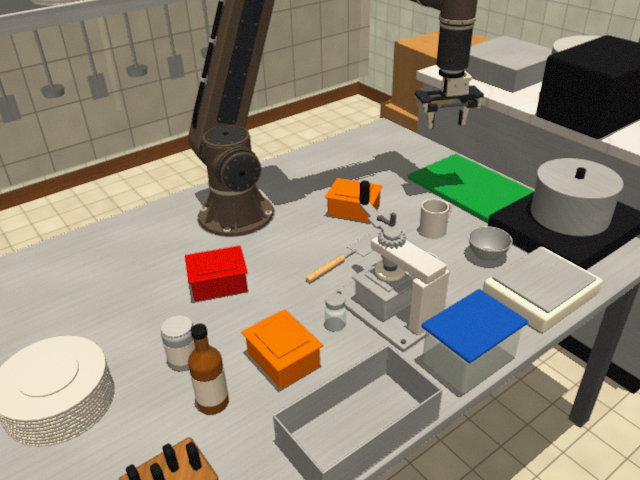

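View pics/top0.png

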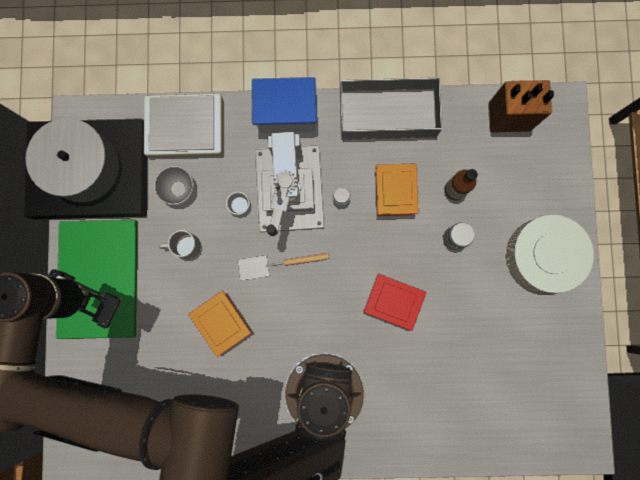

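The press is at about top (285,185) and scene (395,270), with the black knob at top (271,230) and scene (365,190). Next I'll enlarge both views side by side.

```bash
cat > h.py <<'E'
import numpy as np, cv2
from plant import r
def ray(n,uv):
    p=r.camera_params(n);R=cv2.Rodrigues(p["rvec"])[0];C=-R.T@p["tvec"];K=p["K"]
    if n=="wrist":
        d=np.array([uv[0]-K[0,2],uv[1]-K[1,2]]);q=np.linalg.norm(d);t=q/K[0,0]
        v=np.r_[d/q*np.sin(t),np.cos(t)] if q>0 else np.array([0,0,1.])
    else: v=np.linalg.inv(K)@np.r_[uv,1]
    return C,R.T@v
def onz(n,uv,z):
    C,v=ray(n,uv);return C+v*(z-C[2])/v[2]
def px(n,P):
    p=r.camera_params(n);R=cv2.Rodrigues(p["rvec"])[0];c=R@np.asarray(P,float)+p["tvec"];K=p["K"]
    if n=="wrist":
        q=np.linalg.norm(c[:2]);t=np.arctan2(q,c[2]);return K[:2,2]+K[0,0]*t*c[:2]/q
    return (K@c/c[2])[:2]
E
python3 - <<'E'
import cv2,numpy as np
from h import *
a=cv2.imread("pics/top0.png")[120:250,235:350]; b=cv2.imread("pics/scene0.png")[170:350,330:460]
A=cv2.resize(a,None,fx=4,fy=4,interpolation=2);B=cv2.resize(b,None,fx=2.6,fy=2.6,interpolation=2)
o=np.zeros((520,800,3),np.uint8);o[:A.shape[0],:A.shape[1]]=A;o[:B.shape[0],460:460+B.shape[1]]=B[:, :340];cv2.imwrite("pics/c1.png",o)
# base plate corners region / knob
t=cv2.imread("pics/top0.png");g=t.max(2)
m=(g<60).astype(np.uint8);m[:215]=0;m[245:]=0;m[:,:262]=0;m[:,282:]=0
n,l,s,c=cv2.connectedComponentsWithStats(m);print(s,c)
for i in range(1,n): print(onz("top",c[i],.279),onz("top",c[i],.249))
E
```

```text
[[     0      0    640    480 307159]
 [   271    225      1      1      1]
 [   269    227      1      1      1]
 [   273    226      1      1      1]
 [   267    228      1      1      1]
 [   267    228     10      8     37]] [[319.5063013  239.50104343]
 [271.         225.        ]
 [269.         227.        ]
 [273.         226.        ]
 [267.         228.        ]
 [272.54054054 232.24324324]]
[0.47780001 0.12639495 0.279     ] [0.48197795 0.12926463 0.249     ]
[0.47264998 0.13170809 0.279     ] [0.47672532 0.13468363 0.249     ]
[0.47503011 0.12119188 0.279     ] [0.47915287 0.12395789 0.249     ]
[0.47014085 0.13698305 0.279     ] [0.47416619 0.14006369 0.249     ]
[0.45859883 0.12262981 0.279     ] [0.46239421 0.12542447 0.249     ]
```

View pics/c1.png

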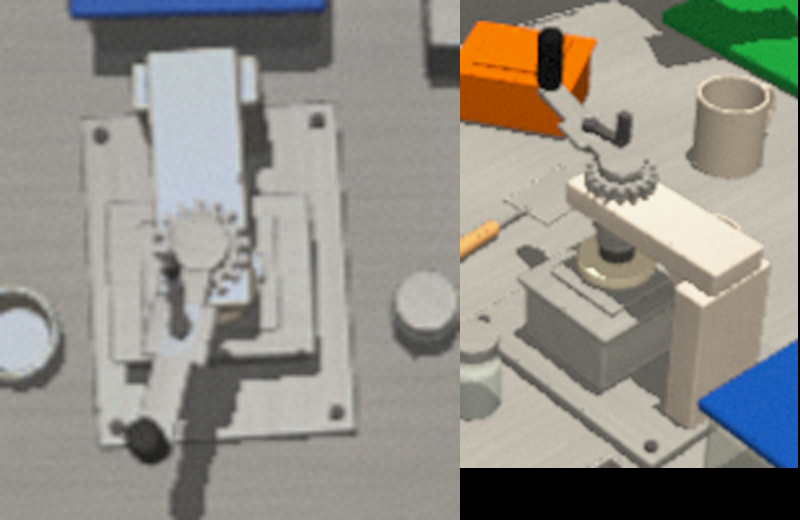

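The crop shows the wheel cap at crop (200,240), the knob top at (148,438) and the pawl pin at about (180,325). The tab is at (172,268), left of the bar, so it is set to loosen. The grey tin is under the foot. The orange and red tins elsewhere are decoys.

```bash
python3 - <<'E'
from h import *
c=lambda x,y:(235+x/4-.4,120+y/4-.4)
P=[onz("top",c(*p),.015) for p in [(82,118),(335,103),(355,432),(102,448)]]
P=np.array(P);print(P)
print([np.linalg.norm(P[i]-P[i-1]) for i in range(4)])
xa=(P[0]+P[1]-P[2]-P[3])[:2];ya=(P[0]+P[3]-P[1]-P[2])[:2]
print("yaw",np.degrees(np.arctan2(xa[1],xa[0])),np.degrees(np.arctan2(-ya[0],ya[1])),P.mean(0))
A=onz("top",c(200,240),.215);k=onz("top",c(148,436),.275);t=onz("top",c(172,266),.254);pin=onz("top",c(180,325),.23)
print("axis",A,"knob",k,np.linalg.norm((A-k)[:2]),"tab",t,"pin",pin,np.linalg.norm((t-pin)[:2]))
s=lambda x,y:(330+(x-460)/2.6-.3,170+y/2.6-.3)
def tri(a,b):
    C1,v1=ray("top",a);C2,v2=ray("scene",b);v1/=np.linalg.norm(v1);v2/=np.linalg.norm(v2)
    x=np.linalg.lstsq(np.c_[v1,-v2],C2-C1,rcond=None)[0];p,q=C1+x[0]*v1,C2+x[1]*v2;return (p+q)/2,np.linalg.norm(p-q)
print("knobtop",tri(c(148,436),s(550,34)),"tab top",tri(c(171,264),s(623,113)),"cap",tri(c(200,240),s(622,155)))
print(px("scene",[*k[:2],.249]),px("top",[*k[:2],.249]))
E
```

```text
[[ 7.54794175e-01  1.97998856e-01  1.50000000e-02]
 [ 7.61450287e-01  3.47239499e-04  1.50000000e-02]
 [ 5.02524978e-01 -9.17489590e-03  1.50000000e-02]
 [ 4.94930837e-01  1.85475329e-01  1.50000000e-02]]
[np.float64(0.2601649351684047), np.float64(0.19776366060914743), np.float64(0.259100340382588), np.float64(0.1947983085258367)]
yaw 2.4332913962352194 2.0803381868804434 [0.62842507 0.09366163 0.015     ]
axis [0.61177123 0.09330745 0.215     ] knob [0.46879259 0.12533498 0.275     ] 0.14652185328489317 tab [0.5860033  0.10961363 0.254     ] pin [0.55017116 0.10679153 0.23      ] 0.035943095464296554
knobtop (array([0.46903951, 0.12593439, 0.27813383]), np.float64(0.002203806137279106)) tab top (array([0.58807687, 0.11121987, 0.25446867]), np.float64(0.00249815069213582)) cap (array([0.6093476 , 0.09286512, 0.22773058]), np.float64(0.0011480351541008724))
[363.42137616 192.97758109] [272.53995962 229.8622428 ]
```

```bash
python3 - <<'E'
from h import *
from scipy.spatial.transform import Rotation as T
s=r.get_state();R=T.from_euler("xyz",s["eef_rot"],degrees=True).as_matrix();print(R.round(3))
j=R[:,1];print("jaw yaw",np.degrees(np.arctan2(j[1],j[0])))
A=np.array([.6105,.093]);k=np.array([.469,.1255]);u=(k-A)/np.linalg.norm(k-A);l=np.array([-u[1],u[0]])*-1
print("u",u,"left",l,"tab",A+.0226*u+.014*l,"bar ang",np.degrees(np.arctan2(-u[1],-u[0])))
E
```

```text
[[-0.    -0.437 -0.9  ]
 [-0.001 -0.9    0.437]
 [-1.     0.001 -0.   ]]
jaw yaw -115.89044427302049
u [-0.97462285  0.2238533 ] left [0.2238533  0.97462285] tab [0.59160747 0.1117038 ] bar ang -12.935457515559294
```

Call:
carry_out(
  moves=[
    [28,-42,20,0,0,0.05,0],
    [56,-84,40,0,0,0.1,0],
    [84,-126,60,0,0,0.15,0],
    [112,-168,75,0,0,0.2,0],
    [140,-210,75,0,0,0.227,0],
  ],
)

```text
time_s: 0.65
tcp_pos: [0.4273, 0.409, 0.3025]
eef_rot: [-115.9, 89.8, 51.3]
contact_force: [1.2, 0.8, 0.5]
gripper_width: 0.053
```

Call:
carry_out(
  moves=[
    [28,-42,0,0,0,0,0],
    [56,-84,0,0,0,0,0],
    [84,-126,0,0,0,0,0],
    [112,-168,0,0,0,0,0],
    [140,-210,0,0,0,0,0],
  ],
)

```text
time_s: 1.15
tcp_pos: [0.5655, 0.2002, 0.3005]
eef_rot: [-74.4, 90.0, 92.7]
contact_force: [0.2, 1.4, 0.7]
gripper_width: 0.0131
```

Call:
carry_out(
  moves=[
    [25,-29,0,0,0,0,0],
    [25,-29,0,0,0,0,0],
    [25,-29,0,0,0,0,0],
  ],
)

```text
time_s: 1.45
tcp_pos: [0.5901, 0.172, 0.2998]
eef_rot: [34.2, 89.9, -158.8]
contact_force: [-1.4, 0.1, 0.1]
gripper_width: 0.0002
```

```bash
python3 - <<'E'
from h import *
s=r.get_state();print(s["tcp_pos"],s["joints"],s["contact_force"],s["eef_rot"])
im=r.capture("wrist");cv2.imwrite("pics/w1.png",im)
for n,P in dict(axis=(.6105,.093,.228),knob=(.469,.1255,.279),tab=(.5916,.1117,.254)).items(): print(n,px("wrist",P))
E
```

```text
[0.59005565 0.17203714 0.29982994] [ 3.44290002e+01  1.28117836e+01 -5.96654294e-01 -1.44230191e-02
 -7.66514079e+01  4.25617765e+01] [-1.4149757   0.08482     0.09518086] [  34.24451579   89.93853123 -158.7680447 ]
axis [435.64118735 192.74620127]
knob [431.14761854 423.77878393]
tab [423.46795797 237.52480561]
```

View pics/w1.png

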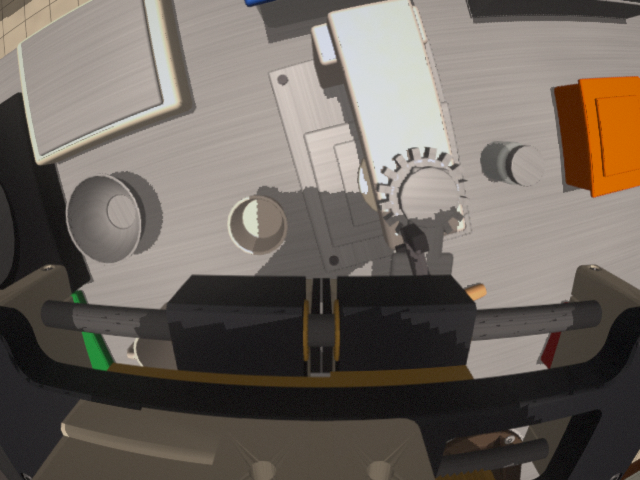

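```bash
python3 - <<'E'
from h import *
print("axis",onz("wrist",(428,190),.228),"tab",onz("wrist",(412,233),.254))
from scipy.spatial.transform import Rotation as T
s=r.get_state();R=T.from_euler("xyz",s["eef_rot"],degrees=True).as_matrix()
p=s["tcp_pos"];print(R.round(3))
for b in(0,.0188,.047,.066):
  print(b,[px("wrist",p+R@[-b,y,0.]).round() for y in(-.021,0,.021)])
print(ray("wrist",(320,240)))
E
```

```text
axis [0.61330155 0.0977922  0.228     ] tab [0.59585252 0.11807103 0.254     ]
[[-0.001 -0.224 -0.975]
 [-0.    -0.975  0.224]
 [-1.     0.     0.001]]
0 [array([277., 296.]), array([322., 297.]), array([367., 296.])]
0.0188 [array([272., 315.]), array([322., 315.]), array([372., 315.])]
0.047 [array([263., 351.]), array([323., 352.]), array([382., 351.])]
0.066 [array([255., 384.]), array([323., 386.]), array([391., 384.])]
(array([0.6605543 , 0.15741895, 0.45727764]), array([-0.26876976,  0.06329272, -0.9611227 ]))
```

The wrist view shows the dark tab at (412,233), left of the bar, and the wheel cap at (428,190). Both agree with the other views to within about 5 mm. I'll descend beside the tab.

Call:
carry_out(
  moves=[
    [12,-17,0,0,0,0,0],
    [12,-17,-30,0,0,0,0],
    [12,-17,-65,0,0,0,0],
    [12,-17,-65,0,0,0,0],
  ],
)

```text
time_s: 1.9
tcp_pos: [0.5985, 0.1563, 0.2308]
eef_rot: [32.2, 89.5, -160.6]
contact_force: [-0.5, -1.1, 0.2]
gripper_width: 0.0001
```

Call:
carry_out(
  moves=[
    [-1,-5,0,0,0,0,0],
    [-2,-10,0,0,0,0,0],
    [-3,-13,0,0,0,0,0],
    [-4,-16,0,0,0,0,0],
  ],
)

```text
time_s: 2.3
tcp_pos: [0.5982, 0.14, 0.2369]
eef_rot: [-139.8, 89.9, 27.3]
contact_force: [-0.3, 0.3, -0.2]
gripper_width: 0.0006
```

Call:
carry_out(
  moves=[
    [-1,-3,0,0,0,0,0],
    [-1,-6,0,0,0,0,0],
  ],
)

```text
time_s: 2.5
tcp_pos: [0.5968, 0.1337, 0.2359]
eef_rot: [-137.8, 90.0, 29.3]
contact_force: [-1.3, -0.9, -1.2]
gripper_width: 0.0008
```

Call:
carry_out(
  moves=[
    [-1,-3,0,0,0,0,0],
    [-1,-6,0,0,0,0,0],
  ],
)

```text
time_s: 2.7
tcp_pos: [0.5966, 0.1283, 0.2359]
eef_rot: [-138.5, 89.9, 28.7]
contact_force: [2.2, 2.5, 0.9]
gripper_width: 0.0001
```

Call:
carry_out(
  moves=[
    [-1,-3,0,0,0,0,0],
    [-1,-6,0,0,0,0,0],
  ],
)

```text
time_s: 2.9
tcp_pos: [0.5951, 0.1222, 0.2356]
eef_rot: [-132.4, 89.9, 34.7]
contact_force: [1.9, 1.9, 0.5]
gripper_width: 0.0005
```

Call:
carry_out(
  moves=[
    [-1,-3,0,0,0,0,0],
    [-1,-6,0,0,0,0,0],
  ],
)

```text
time_s: 3.1
tcp_pos: [0.5931, 0.1153, 0.2351]
eef_rot: [40.9, 89.9, -151.9]
contact_force: [-0.3, -0.9, -0.3]
gripper_width: -0.0
```

Call:
carry_out(
  moves=[
    [5,20,0,0,0,0,0],
    [10,40,30,0,0,0,0],
    [10,50,60,0,0,0,0],
    [10,50,60,0,0,0,0],
  ],
)

```text
time_s: 3.5
tcp_pos: [0.6056, 0.1678, 0.2996]
eef_rot: [-150.5, 89.7, 16.7]
contact_force: [0.0, -0.0, 0.1]
gripper_width: 0.0006
```

```bash
python3 - <<'E'
from h import *
print(r.get_state()["tcp_pos"])
w=r.capture("wrist");s=r.capture("scene");cv2.imwrite("pics/w2f.png",w);cv2.imwrite("pics/s2f.png",s)
o=np.zeros((520,800,3),np.uint8)
A=cv2.resize(w[100:300,330:530],None,fx=2.2,fy=2.2);B=cv2.resize(s[170:300,330:460],None,fx=2.7,fy=2.7)
o[:440,:440]=A;o[:B.shape[0],445:445+B.shape[1]]=B;cv2.imwrite("pics/c2.png",o)
E
```

```text
[0.60560129 0.16783903 0.2996133 ]
```

View pics/c2.png

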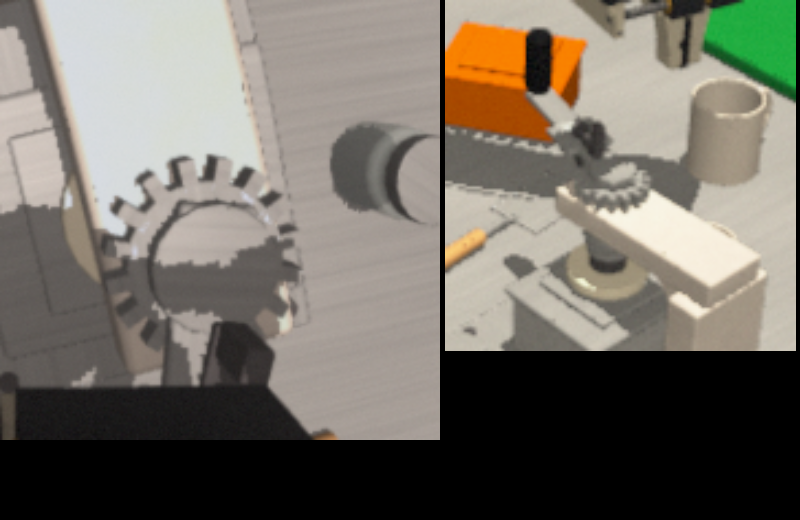

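The tab now sits right of the bar in both views (wrist crop (238,355), scene crop (590,140)), so the pawl is set to tighten. Next I'll straddle the knob.

Call:
carry_out(
  moves=[
    [-35,-5,10,0,0,0,100],
    [-70,-20,20,0,0,0,100],
    [-105,-32,20,0,0,0,100],
    [-137,-42,20,0,0,0,100],
    [-137,-42,20,0,0,0,100],
  ],
)

```text
time_s: 4.1
tcp_pos: [0.4634, 0.1223, 0.3155]
eef_rot: [-39.6, 90.0, 127.5]
contact_force: [-0.2, 0.7, 0.7]
gripper_width: 0.035
```

```bash
python3 - <<'E'
from h import *
s=r.get_state();print(s["tcp_pos"],s["gripper_width"])
w=r.capture("wrist");cv2.imwrite("pics/w3.png",w)
print(px("wrist",s["tcp_pos"]),px("wrist",(.469,.1255,.279)))
E
```

```text
[0.46338727 0.12230296 0.31550059] 0.03502815792521452
[324.78114737 299.5292865 ] [316.256903   263.66529447]
```

View pics/w3.png

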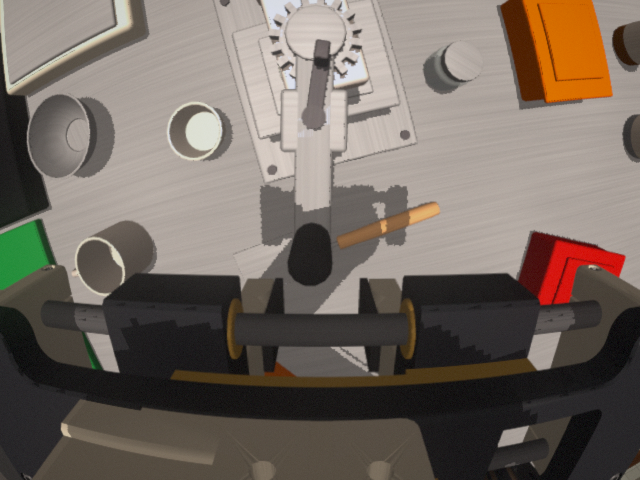

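The wrist view shows the knob top at (310,262) between the fingers, within 6 px of the prediction. The tab at (322,48) is right of the bar line, though not at full throw. I'll let the fingers open, then descend.

Call:
carry_out(
  moves=[
    [0,1,0,0,0,0,100],
    [0,1,0,0,0,0,100],
    [0,1,0,0,0,0,100],
    [0,1,-15,0,0,0,100],
    [0,1,-30,0,0,0,100],
  ],
)

```text
time_s: 4.65
tcp_pos: [0.4674, 0.1253, 0.2848]
eef_rot: [43.5, 90.0, -149.4]
contact_force: [0.2, 0.6, 0.0]
gripper_width: 0.0791
```

```bash
python3 - <<'E'
from h import *
s=r.get_state();print(s["tcp_pos"],s["gripper_width"])
print("w3 tab/axis/pin/knob: need old cam; now tcp px",px("wrist",s["tcp_pos"]))
E
```

```text
[0.46744216 0.12531084 0.28475329] 0.07906804935558846
w3 tab/axis/pin/knob: need old cam; now tcp px [322.29059773 296.71578981]
```

Call:
carry_out(
  moves=[
    [1,1,-20,0,0,0,100],
    [1,1,-40,0,0,0,100],
    [1,1,-50,0,0,0,80],
    [1,1,-50,0,0,0,60],
  ],
)

```text
time_s: 5.05
tcp_pos: [0.4674, 0.1257, 0.2339]
eef_rot: [48.2, 89.8, -144.6]
contact_force: [-0.4, -0.9, 0.4]
gripper_width: 0.0769
```

Call:
carry_out(
  moves=[
    [0,0,0,0,0,0,36],
    [0,0,0,0,0,0,36],
    [0,0,0,0,0,0,36],
  ],
  squeeze=3,
)

```text
time_s: 5.35
tcp_pos: [0.4683, 0.1263, 0.2363]
eef_rot: [-135.0, 89.9, 32.1]
contact_force: [-0.7, 0.1, -0.5]
gripper_width: 0.0531
```

```bash
python3 - <<'E'
import numpy as np
A=np.array([611,94.5]);P=lambda h:A+145*np.array([np.cos(h+3.1817),np.sin(h+3.1817)])
for h in np.arange(-.66,.67,.06):print(round(h,2),P(h).round(1),(P(h)-P(-.26)).round(1))
E
```

```text
-0.66 [493.  178.7] [23.5 52.6]
-0.6 [488.1 171.5] [18.6 45.4]
-0.54 [483.7 164. ] [14.3 37.9]
-0.48 [479.8 156.2] [10.3 30.1]
-0.42 [476.3 148.3] [ 6.8 22.1]
-0.36 [473.4 140.1] [ 3.9 14. ]
-0.3 [470.9 131.8] [1.4 5.6]
-0.24 [468.9 123.3] [-0.6 -2.8]
-0.18 [467.4 114.7] [ -2.1 -11.4]
-0.12 [466.5 106.1] [ -3.  -20.1]
-0.06 [466.   97.4] [ -3.5 -28.7]
-0.0 [466.1  88.7] [ -3.4 -37.4]
0.06 [466.7  80. ] [ -2.8 -46.1]
0.12 [467.9  71.4] [ -1.6 -54.7]
0.18 [469.5  62.8] [  0.  -63.3]
0.24 [471.7  54.4] [  2.2 -71.7]
0.3 [474.3  46.1] [  4.8 -80. ]
0.36 [477.5  38. ] [  8.  -88.1]
0.42 [481.1  30.1] [ 11.6 -96. ]
0.48 [485.2  22.4] [  15.7 -103.7]
0.54 [489.7  15. ] [  20.2 -111.1]
0.6 [494.7   7.9] [  25.2 -118.2]
0.66 [500.1   1.1] [  30.6 -125.1]
```

Call:
carry_out(
  moves=[
    [-2,-11,0,0,0,0.08,36],
    [-3,-20,0,0,0,0.14,36],
    [-3,-37,0,0,0,0.26,36],
    [-2,-55,0,0,0,0.38,36],
    [2,-72,0,0,0,0.5,36],
  ],
)

```text
time_s: 5.85
tcp_pos: [0.4699, 0.0538, 0.2362]
eef_rot: [-154.3, 89.9, 41.8]
contact_force: [0.6, 0.6, 0.3]
gripper_width: 0.032
```

Call:
carry_out(
  moves=[
    [3,-8,0,0,0,0.06,36],
    [9,-24,0,0,0,0.18,36],
    [18,-39,0,0,0,0.3,36],
    [23,-46,0,0,0,0.36,36],
    [23,-46,0,0,0,0.36,36],
  ],
)

```text
time_s: 6.35
tcp_pos: [0.4934, 0.0074, 0.2359]
eef_rot: [152.4, 90.0, 8.7]
contact_force: [0.2, 0.3, 1.3]
gripper_width: 0.0316
```

```bash
python3 - <<'E'
from h import *
s=r.get_state();print(s["tcp_pos"],s["gripper_width"],s["contact_force"],s["joints"])
w=r.capture("wrist");cv2.imwrite("pics/w4.png",w)
np.save("cam4.npy",r.camera_params("wrist"))
E
```

```text
[0.49340522 0.0074416  0.23588779] 0.03158817876007647 [0.22927255 0.27190396 1.27071828] [ 2.37461001e+01  2.81888906e+00 -2.08053389e+01  1.24110433e-02
 -6.63333964e+01  1.02620019e+02]
```

View pics/w4.png

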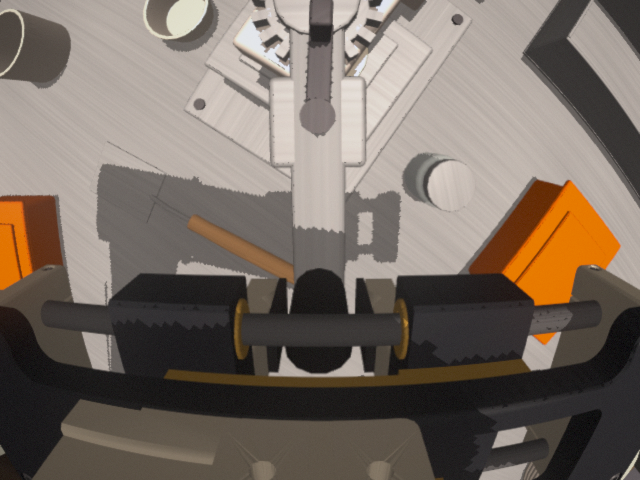

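The handle has swung to about +0.57 with the knob well between the pads. The pawl seems to be riding on a tooth tip. I'll start the power stroke.

Call:
carry_out(
  moves=[
    [-5,7,0,0,0,-0.06,36],
    [-10,15,0,0,0,-0.12,36],
    [-17,30,0,0,0,-0.24,36],
    [-23,47,0,0,0,-0.36,36],
    [-27,64,0,0,0,-0.48,36],
  ],
)

```text
time_s: 6.9
tcp_pos: [0.4654, 0.0725, 0.2359]
eef_rot: [151.2, 89.9, -20.3]
contact_force: [6.5, -5.7, -1.2]
gripper_width: 0.0348
```

```bash
cat > f.py <<'E'
from h import *
A=np.array([.611,.0945])
def meas(n=8):
    F=[]
    for i in range(n):
        r.capture("wrist");s=r.get_state()
        p=s["tcp_pos"][:2]-A;u=p/np.linalg.norm(p);t=np.array([-u[1],u[0]])
        F.append([s["contact_force"][:2]@t,s["contact_force"][:2]@u])
    F=np.array(F);print("t=%.2f"%s["time_s"],"h=%.3f"%(((np.arctan2(p[1],p[0])-3.1817+np.pi)%(2*np.pi))-np.pi),"r",np.linalg.norm(p).round(4),"z",s["tcp_pos"][2].round(4),"Ftan",F[:,0].round(1),"mean",F.mean(0).round(2),s["tcp_pos"][:2])
if __name__=="__main__": meas()
E
python3 f.py
```

```text
t=7.30 h=0.118 r 0.1471 z 0.2355 Ftan [4.  4.2 4.8 3.4 4.1 3.5 3.1 3.4] mean [3.83 1.51] [0.4657568  0.07141499]
```

Call:
carry_out(
  moves=[
    [-1,9,0,0,0,-0.06,36],
    [-2,17,0,0,0,-0.12,36],
    [-2,26,0,0,0,-0.18,36],
    [-1,35,0,0,0,-0.24,36],
    [-1,35,0,0,0,-0.24,36],
  ],
  squeeze=20,
)

```text
time_s: 7.8
tcp_pos: [0.4647, 0.1066, 0.2353]
eef_rot: [48.7, 89.9, -136.2]
contact_force: [-2.0, -4.1, 3.1]
gripper_width: 0.0314
```

```bash
python3 f.py
```

```text
t=8.20 h=-0.122 r 0.1468 z 0.2353 Ftan [4.6 4.1 3.9 4.5 5.3 5.1 4.7 4.7] mean [4.62 1.45] [0.46465445 0.10650614]
```

Call:
carry_out(
  moves=[
    [1,9,0,0,0,-0.06,36],
    [2,17,0,0,0,-0.12,36],
    [4,26,0,0,0,-0.18,36],
    [7,34,0,0,0,-0.24,36],
    [7,34,0,0,0,-0.24,36],
  ],
)

```text
time_s: 8.7
tcp_pos: [0.472, 0.1412, 0.2353]
eef_rot: [68.6, 90.0, -130.1]
contact_force: [-0.2, -4.4, 1.5]
gripper_width: 0.0316
```

```bash
python3 f.py
```

```text
t=9.10 h=-0.362 r 0.1466 z 0.2354 Ftan [3.8 3.8 3.4 4.4 3.1 3.8 3.9 4.7] mean [ 3.87 -1.79] [0.47189895 0.14086254]
```

Call:
carry_out(
  moves=[
    [3,8,0,0,0,-0.06,36],
    [6,16,0,0,0,-0.12,36],
    [10,24,0,0,0,-0.18,36],
    [13,29,0,0,0,-0.22,36],
    [13,29,0,0,0,-0.22,36],
  ],
)

```text
time_s: 9.6
tcp_pos: [0.485, 0.1699, 0.2354]
eef_rot: [103.9, 89.9, -107.4]
contact_force: [0.2, -6.0, 0.5]
gripper_width: 0.0315
```

```bash
python3 f.py
```

```text
t=10.00 h=-0.577 r 0.1469 z 0.2354 Ftan [4.8 5.2 4.9 4.4 4.3 4.1 4.3 4.5] mean [ 4.57 -3.4 ] [0.48480368 0.169652  ]
```

Still running free at about 4.5 N. Swinging back.

Call:
carry_out(
  moves=[
    [-7,-13,0,0,0,0.1,36],
    [-13,-29,0,0,0,0.22,36],
    [-18,-46,0,0,0,0.34,36],
    [-20,-63,0,0,0,0.46,36],
    [-20,-80,0,0,0,0.58,36],
  ],
)

```text
time_s: 10.5
tcp_pos: [0.4648, 0.0907, 0.2357]
eef_rot: [-117.5, 89.8, 64.9]
contact_force: [-0.5, 0.2, 0.0]
gripper_width: 0.0316
```

Call:
carry_out(
  moves=[
    [2,-17,0,0,0,0.12,36],
    [6,-34,0,0,0,0.24,36],
    [11,-51,0,0,0,0.36,36],
    [19,-66,0,0,0,0.48,36],
    [29,-81,0,0,0,0.6,36],
  ],
)

```text
time_s: 11.0
tcp_pos: [0.4942, 0.0094, 0.2357]
eef_rot: [-155.9, 89.9, 60.8]
contact_force: [-0.2, 1.4, 0.2]
gripper_width: 0.0317
```

Call:
carry_out(
  moves=[
    [-9,14,0,0,0,-0.12,36],
    [-17,30,0,0,0,-0.24,36],
    [-23,47,0,0,0,-0.36,36],
    [-27,64,0,0,0,-0.48,36],
    [-27,64,0,0,0,-0.48,36],
  ],
)

```text
time_s: 11.5
tcp_pos: [0.467, 0.0745, 0.2357]
eef_rot: [-143.7, 89.9, 45.2]
contact_force: [0.9, -1.0, 0.7]
gripper_width: 0.0316
```

```bash
python3 f.py; python3 - <<'E'
from h import *
cv2.imwrite("pics/s5f.png",r.capture("scene"))
a=cv2.imread("pics/scene0.png")[210:320,345:455];b=cv2.imread("pics/s5f.png")[210:320,345:455]
cv2.imwrite("pics/c5.png",cv2.resize(np.hstack([a,b]),None,fx=3.6,fy=3.6,interpolation=2))
E
```

```text
t=11.90 h=0.110 r 0.1456 z 0.2354 Ftan [0.5 0.9 1.7 1.  0.8 0.5 1.1 0.3] mean [ 0.85 -0.24] [0.46700577 0.07276489]
```

View pics/c5.png

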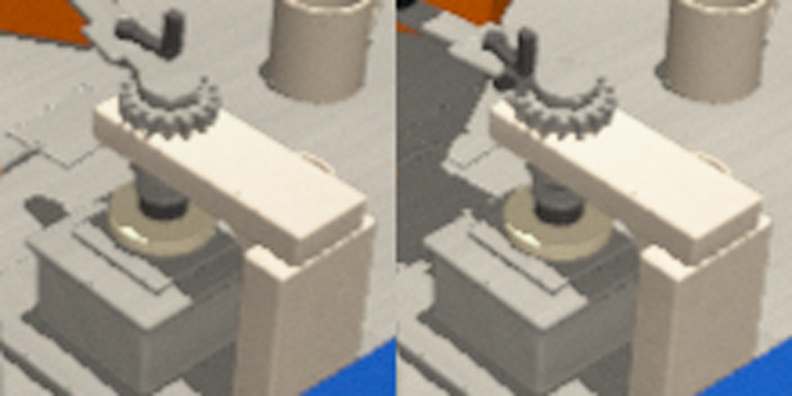

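The foot is slightly lower than at the start, and the tab is on the tighten side. Continuing the stroke.

Call:
carry_out(
  moves=[
    [-1,9,0,0,0,-0.06,36],
    [-2,17,0,0,0,-0.12,36],
    [-2,17,0,0,0,-0.12,36],
  ],
)

```text
time_s: 12.25
tcp_pos: [0.4652, 0.0897, 0.2355]
eef_rot: [115.1, 89.9, -62.9]
contact_force: [2.7, -4.5, -0.7]
gripper_width: 0.0317
```

```bash
python3 f.py
```

```text
t=12.65 h=-0.006 r 0.146 z 0.2355 Ftan [4.2 4.4 2.9 5.  4.3 4.3 3.7 3.7] mean [ 4.07 -3.16] [0.46507728 0.08958371]
```

Call:
carry_out(
  moves=[
    [0,9,0,0,0,-0.06,36],
    [0,17,0,0,0,-0.12,36],
    [0,17,0,0,0,-0.12,36],
  ],
)

```text
time_s: 12.95
tcp_pos: [0.465, 0.1068, 0.2356]
eef_rot: [100.0, 90.0, -84.9]
contact_force: [1.8, -4.8, 1.2]
gripper_width: 0.0317
```

```bash
python3 f.py
```

```text
t=13.35 h=-0.123 r 0.1466 z 0.2355 Ftan [4.4 4.7 4.  3.3 3.8 4.1 4.7 4.2] mean [ 4.17 -3.17] [0.46486067 0.10665174]
```

Call:
carry_out(
  moves=[
    [1,9,0,0,0,-0.06,36],
    [3,17,0,0,0,-0.12,36],
    [3,17,0,0,0,-0.12,36],
  ],
)

```text
time_s: 13.65
tcp_pos: [0.4674, 0.1237, 0.2354]
eef_rot: [43.6, 89.9, -148.1]
contact_force: [-0.8, -5.2, 2.9]
gripper_width: 0.0312
```

```bash
python3 f.py
```

```text
t=14.05 h=-0.240 r 0.1465 z 0.2354 Ftan [4.7 4.8 4.5 4.8 4.7 5.9 4.1 4.6] mean [4.76 0.21] [0.46742958 0.1236138 ]
```

Call:
carry_out(
  moves=[
    [2,9,0,0,0,-0.06,36],
    [5,17,0,0,0,-0.12,36],
    [5,17,0,0,0,-0.12,36],
  ],
)

```text
time_s: 14.35
tcp_pos: [0.4723, 0.1409, 0.2352]
eef_rot: [47.2, 89.9, -151.4]
contact_force: [-2.3, -5.0, 4.6]
gripper_width: 0.0315
```

```bash
python3 f.py
```

```text
t=14.75 h=-0.361 r 0.1463 z 0.2352 Ftan [4.6 4.8 5.1 4.9 6.3 5.  4.7 4.9] mean [5.03 0.73] [0.47222075 0.14066512]
```

Call:
carry_out(
  moves=[
    [3,8,0,0,0,-0.06,36],
    [7,16,0,0,0,-0.12,36],
    [7,16,0,0,0,-0.12,36],
  ],
)

```text
time_s: 15.05
tcp_pos: [0.4791, 0.1568, 0.235]
eef_rot: [52.6, 89.9, -153.0]
contact_force: [-3.5, -5.3, 3.5]
gripper_width: 0.0318
```

```bash
python3 f.py
```

```text
t=15.45 h=-0.479 r 0.1459 z 0.2351 Ftan [5.8 6.  5.5 6.  5.4 5.7 5.  5.9] mean [5.68 0.93] [0.47893916 0.15649919]
```

Contact with the lid: the paused force is rising, 4.8, 5.0, then 5.7 N.

Call:
carry_out(
  moves=[
    [4,8,0,0,0,-0.06,36],
    [8,15,0,0,0,-0.12,36],
    [8,15,0,0,0,-0.12,36],
  ],
)

```text
time_s: 15.75
tcp_pos: [0.4874, 0.1714, 0.2351]
eef_rot: [76.3, 89.9, -136.0]
contact_force: [-2.2, -6.2, 3.6]
gripper_width: 0.0315
```

```bash
python3 f.py
```

```text
t=16.15 h=-0.595 r 0.1456 z 0.2351 Ftan [6.8 5.9 6.6 6.4 5.9 6.3 6.9 5.5] mean [ 6.27 -2.61] [0.48723458 0.17116265]
```

Call:
carry_out(
  moves=[
    [-8,-15,0,0,0,0.12,36],
    [-15,-31,0,0,0,0.24,36],
    [-19,-48,0,0,0,0.36,36],
    [-22,-65,0,0,0,0.48,36],
    [-22,-83,0,0,0,0.6,36],
  ],
)

```text
time_s: 16.65
tcp_pos: [0.4657, 0.0897, 0.2354]
eef_rot: [-113.6, 89.8, 68.8]
contact_force: [-1.6, 1.1, 0.1]
gripper_width: 0.0317
```

Call:
carry_out(
  moves=[
    [2,-17,0,0,0,0.12,36],
    [6,-34,0,0,0,0.24,36],
    [11,-51,0,0,0,0.36,36],
    [19,-66,0,0,0,0.48,36],
    [29,-81,0,0,0,0.6,36],
  ],
)

```text
time_s: 17.15
tcp_pos: [0.4951, 0.0084, 0.2353]
eef_rot: [-149.2, 89.9, 67.5]
contact_force: [0.6, 0.7, 0.2]
gripper_width: 0.032
```

Call:
carry_out(
  moves=[
    [-9,14,0,0,0,-0.12,36],
    [-17,30,0,0,0,-0.24,36],
    [-23,47,0,0,0,-0.36,36],
    [-23,47,0,0,0,-0.36,36],
  ],
)

```text
time_s: 17.55
tcp_pos: [0.4718, 0.0569, 0.2355]
eef_rot: [-134.3, 89.9, 61.5]
contact_force: [-0.7, -0.3, 0.0]
gripper_width: 0.0315
```

```bash
python3 f.py
```

```text
t=17.95 h=0.238 r 0.1446 z 0.2354 Ftan [ 0.5  0.9 -0.5  0.7 -0.7  0.1  0.6  0.3] mean [0.23 0.01] [0.47198482 0.05476595]
```

Call:
carry_out(
  moves=[
    [-2,8,0,0,0,-0.06,36],
    [-4,17,0,0,0,-0.12,36],
    [-5,26,0,0,0,-0.18,36],
    [-5,26,0,0,0,-0.18,36],
  ],
)

```text
time_s: 18.35
tcp_pos: [0.467, 0.0801, 0.2353]
eef_rot: [78.5, 89.9, -96.1]
contact_force: [2.9, -6.0, -1.9]
gripper_width: 0.0316
```

```bash
python3 f.py
```

```text
t=18.75 h=0.062 r 0.1447 z 0.2354 Ftan [5.3 5.4 6.  6.  4.9 6.4 5.7 5. ] mean [ 5.59 -1.76] [0.46704297 0.07971381]
```

Call:
carry_out(
  moves=[
    [-1,9,0,0,0,-0.06,36],
    [-1,17,0,0,0,-0.12,36],
    [-1,17,0,0,0,-0.12,36],
  ],
)

```text
time_s: 19.05
tcp_pos: [0.4663, 0.0967, 0.2354]
eef_rot: [93.2, 89.8, -88.3]
contact_force: [3.3, -7.4, -1.7]
gripper_width: 0.0315
```

```bash
python3 f.py
```

```text
t=19.45 h=-0.054 r 0.1447 z 0.2354 Ftan [7.7 7.2 6.1 6.7 6.  5.9 6.7 6.6] mean [ 6.63 -4.1 ] [0.46629267 0.09647724]
```

Call:
carry_out(
  moves=[
    [1,9,0,0,0,-0.06,36],
    [1,17,0,0,0,-0.12,36],
    [1,17,0,0,0,-0.12,36],
  ],
)

```text
time_s: 19.75
tcp_pos: [0.4673, 0.1134, 0.2354]
eef_rot: [97.9, 89.8, -90.5]
contact_force: [3.8, -9.0, -1.2]
gripper_width: 0.0313
```

```bash
python3 f.py
```

```text
t=20.15 h=-0.169 r 0.1449 z 0.2354 Ftan [7.7 7.9 7.8 6.6 8.  7.5 7.8 6.8] mean [ 7.51 -5.29] [0.46728251 0.11315592]
```

Call:
carry_out(
  moves=[
    [1,9,0,0,0,-0.06,36],
    [2,14,0,0,0,-0.1,36],
    [2,14,0,0,0,-0.1,36],
  ],
)

```text
time_s: 20.45
tcp_pos: [0.4694, 0.1269, 0.2355]
eef_rot: [103.0, 89.8, -91.1]
contact_force: [3.9, -10.2, 0.7]
gripper_width: 0.0318
```

```bash
python3 f.py
```

```text
t=20.85 h=-0.263 r 0.1453 z 0.2355 Ftan [8.5 9.  9.4 8.8 8.4 8.4 8.7 9. ] mean [ 8.77 -6.45] [0.4692807  0.12667146]
```

8.8 N paused against about 4.4 N running free, which is firm and well short of crushing. I'll let go now.

Call:
carry_out(
  moves=[
    [0,-2,0,0,0,0,60],
    [0,-3,0,0,0,0,100],
    [0,-3,0,0,0,0,100],
    [0,-3,0,0,0,0,100],
    [0,-3,0,0,0,0,100],
  ],
)

```text
time_s: 21.35
tcp_pos: [0.4688, 0.1263, 0.2354]
eef_rot: [-76.3, 90.0, 89.7]
contact_force: [-0.5, -0.8, -0.5]
gripper_width: 0.0661
```

Call:
carry_out(
  moves=[
    [0,0,0,0,0,0,100],
    [0,0,15,0,0,0,100],
    [0,0,45,0,0,0,100],
    [0,0,75,0,0,0,100],
    [0,0,90,0,0,0,100],
  ],
)

```text
time_s: 21.85
tcp_pos: [0.4696, 0.1265, 0.3282]
eef_rot: [-140.6, 89.8, 25.4]
contact_force: [1.0, 0.2, -0.4]
gripper_width: 0.0877
```

Call:
carry_out(
  moves=[
    [-20,30,0,0,0,0,100],
    [-40,70,10,0,0,0,100],
    [-40,115,10,0,0,0,100],
    [-40,160,10,0,0,0,100],
    [-40,160,10,0,0,0,100],
  ],
)

```text
time_s: 22.35
tcp_pos: [0.4284, 0.2903, 0.3345]
eef_rot: [38.2, 90.0, -155.7]
contact_force: [-0.9, -0.6, -0.3]
gripper_width: 0.0878
```

```bash
python3 - <<'E'
from h import *
s=r.get_state();print(s["time_s"],s["tcp_pos"],s["contact_force"],s["gripper_width"])
t=r.capture("top");c=r.capture("scene");cv2.imwrite("pics/t6.png",t);cv2.imwrite("pics/s6.png",c)
A=cv2.resize(t[120:270,150:360],None,fx=1.9,fy=1.9);B=cv2.resize(c[170:350,290:470],None,fx=2.2,fy=2.2)
o=np.zeros((400,800,3),np.uint8);o[:A.shape[0],:A.shape[1]]=A;o[:B.shape[0],402:402+B.shape[1]]=B;cv2.imwrite("pics/c6.png",o)
d=cv2.absdiff(cv2.imread("pics/top0.png"),t).max(2)
E
```

```text
22.35 [0.42843626 0.29026867 0.3345108 ] [-0.88045853 -0.55435356 -0.29507327] 0.08779991294486386
```

View pics/c6.png

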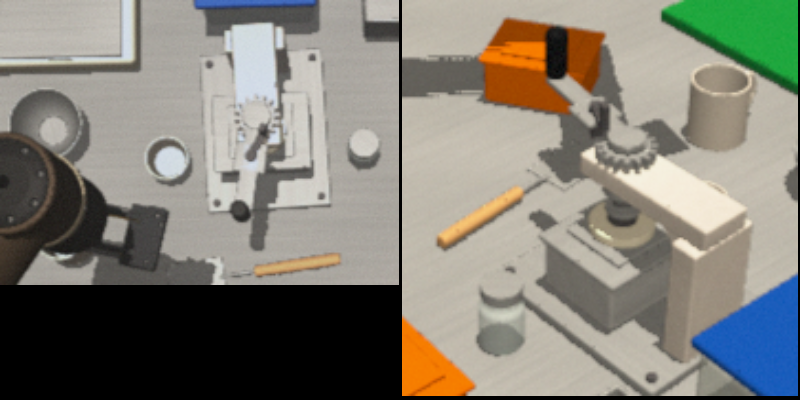

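The foot sits on the lid at scene crop (622,222), and the tab is right of the bar at top crop (263,130), so it's set to tighten. The bystanders are where they were and the arm is clear, so I'm handing in.

```bash
python3 -c "
from plant import r
s=r.get_state();print(s['time_s'],s['contact_force']);print(r.close_job())"
```

```text
22.45 [ 0.34761529 -0.27015478 -1.06572671]
the job is handed in; nothing more can be done
None
```

The foot now bears firmly on the mould tin, and I handed the job in at 22.5 s of the 72 s allowed.

- **Pawl:** I pushed the tab over to tighten with the closed fingers. Later views showed it right of the bar, and the final pictures still do.
- **Tightening:** I straddled the knob loosely and made three power strokes with two swings back between them. The paused force at the knob was about 3.8 to 4.8 N running free, a little under the 5 N you gave. It rose steadily once the foot met the lid, and I stopped at 8.8 N, about twice the free value and below the 12 N crushing mark.
- **Force uncertainty:** The last reading also had about 6.5 N pulling along the handle, which I put down to the pads rubbing on the knob. The 8.8 N is only the part that turns the screw.
- **Letting go:** I opened the fingers, lifted and moved clear. The contact force then read about 1 N, which is just sensor noise.
- **Last look:** The foot is on the lid and the handle stayed where I left it. The jar, ramekin, bowl and spatula look unmoved. I compared these by eye, and the arm hid part of the mug in the top view.

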